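# Bring the labelled pot round to the cell tray and hold the turntable

## Task

Turn the pot turntable until the pot with the white plant label stands at the front, squarely facing the middle of the empty cell tray, and keep the turntable still there with the gripper closed on its wooden T-handle: finish while still holding the handle, do not let go. Keep all the pots upright in their saucers, and leave the other things on the bench where they are.

Things in the scene. Friction and masses are not known exactly. Their poses are not given: they have to be found in the camera images.
- turntable (a joint): revolving deck of the pot turntable: wooden disc, 330 mm across, 18 mm thick, its top 46 mm above the bench. It turns without end on an upright bearing; value in rad, 0 where it stood at the start whatever way that was, growing anticlockwise seen from above. It runs freely (a drag of about 0.03 N m, inertia about 0.04 kg m2): it coasts on if let go while moving, and stays where it is once stopped. It cannot be lifted.
- axis (a point): centre of the deck's top face, on the turning axis; turns with the deck (z up). Six black saucers, 76 mm across and 12 mm high, are fixed to the deck with their centres 110 mm from here, 60 degrees apart; one of them lies along this point's x axis.
- handle (a point): centre of the crossbar of the wooden T-handle, on the turning axis 158 mm above the deck (204 mm above the bench); turns with the deck and has the deck's axes. The bar is 110 mm long along this point's y, 22 mm wide along x and 24 mm high, level, carried on a 20 mm round post below its middle. It can be taken from above across its width, and everything within 70 mm of the post is clear above the deck.
- labelled_pot_centre (a point): centre, half-way up, of the pot that is to come to the front: a terracotta pot, 74 mm across the rim, 60 across the foot, 68 high, full of compost with onion seedlings up to 60 mm above the rim; about 250 g, loose in a saucer; it tips if the deck is jerked. It alone has a white T-shaped plant label in its middle: a stem with a head 50 by 30 mm tilted back 45 degrees, its top about 70 mm above the rim.
- plain_pot_1_centre (a point): centre, half-way up, of a pot without a label: terracotta pot, 74 mm across the rim, 60 across the foot, 68 high, full of compost with onion seedlings up to 60 mm above the rim; about 250 g, loose in a saucer; it tips if the deck is jerked.
- plain_pot_2_centre (a point): centre, half-way up, of a pot without a label: terracotta pot, 74 mm across the rim, 60 across the foot, 68 high, full of compost with onion seedlings up to 60 mm above the rim; about 250 g, loose in a saucer; it tips if the deck is jerked.
- plain_pot_3_centre (a point): centre, half-way up, of a pot without a label: terracotta pot, 74 mm across the rim, 60 across the foot, 68 high, full of compost with onion seedlings up to 60 mm above the rim; about 250 g, loose in a saucer; it tips if the deck is jerked.
- plain_pot_4_centre (a point): centre, half-way up, of a pot without a label: terracotta pot, 74 mm across the rim, 60 across the foot, 68 high, full of compost with onion seedlings up to 60 mm above the rim; about 250 g, loose in a saucer; it tips if the deck is jerked.
- plain_pot_5_centre (a point): centre, half-way up, of a pot without a label: terracotta pot, 74 mm across the rim, 60 across the foot, 68 high, full of compost with onion seedlings up to 60 mm above the rim; about 250 g, loose in a saucer; it tips if the deck is jerked.
- front (a point): fixed point 110 mm from the turning axis, straight towards the middle of the cell tray, 83 mm above the bench: where the labelled pot's centre is to come. The tray is black, empty, 3 by 5 open cells, 146 by 226 mm over the rim, 50 mm high, fixed on the bench on the robot's side of the turntable or off to one side, a long side square to it, its middle about 257 mm from the axis.
- dibber_centre (a point): T-handled wooden dibber with a steel point, lying on the bench, 210 mm long along x, 80 mm wide at the handle, 22 mm thick; origin in its shaft. Leave alone.
- marker_pen_centre (a point): marker pen lying on the bench, 135 mm long along x, 18 mm thick; origin near its middle. Leave alone.
- spare_pots_centre (a point): stack of nested empty terracotta pots standing on the bench, 84 mm across, 117 mm high; origin half-way up. Leave alone.

How it is judged:
By the outcome, as a careful person would: the job done as asked, in the order asked, and still so for the second after the job is handed in, while the arm keeps its last pose, push and grip.
It also fails if it takes over 61 s, if anything falls off the work surface, if the arm or the gripper's body presses on something with over 40 N, if the wrist force passes 120 N, or if a joint passes its speed limit or range.

## Robot

A 6-joint arm with a two-finger parallel gripper is mounted at the origin on the work surface. World frame = base frame: x ahead of the robot, y to its left, z up, the work surface at z = 0. Lengths are in m, angles in degrees, forces in N, time in s.
With the tool pointing down it reaches from about 0.3 to 0.775 m from the base axis. Payload 14.6 kg.
Tool frame: the origin (TCP) lies between the finger pads; the fingertips stand 8 mm ahead of it and the grasp point (between the pads) lies 11 mm behind it; y points along the fingers, x is the direction in which the jaws open and shut, and the axes are right-handed (so a half turn about y gives the same grasp; the last joint's range is limited). The gripper opens to 85 mm and grips with 20 to 120 N. Pads are 22 mm wide; open, the fingers measure 114 mm over their backs; the gripper's body (76 mm by 85 mm) begins 54 mm behind the grasp point. The pads swing forward as they close: fully open they stand 13 mm farther back than shut.
Start: joints at [72.273, 17.183, 87.147, -0, 75.671, -3.816], TCP at [0.132, 0.534, 0.239] pointing down, gripper open.
Joint ranges: [-173.82, 173.82], [-45.26, 126.66], [13.44, 144.39], [-59.66, 239.66], [0, 175.72], [-146.38, 146.38]. Speed limits (degrees/s): [127.2, 127.2, 147.25, 180, 180, 180].

## Interface

Orientations are given as [roll, pitch, yaw] about the fixed x, y, z axes, in that order (R = Rz(yaw) Ry(pitch) Rx(roll)).
In Python, from cell import * gives the robot as it stands.
- The arm moves only by the tool apply_moves, never from a script. Its argument "plan" is a list of rows, each an object of numbers: "grip": the finger opening in mm, from 0 to 85.4; "x", "y", "z": the shift along the tool's x, y, z in mm; "twist": the turn about the tool's y in degrees. A call has 1 to 8 rows; each row shifts and turns the commanded pose from where the row before left it, along the tool's axes as they then stand; what a row does not reach is not made up. A row lasts 1/8 s, in which the tool goes at most 62.5 mm and 10.7 degrees, less where a joint would pass 70% of its speed; a pose out of reach is approached as far as the arm can. A call is refused whole if a number of a shift passes 62.5 or a number of a turn 10.7, either way. A call with a gripper value outside its range is refused whole. The fingers move at their own pace and stop on an object; "newtons" is the grip in N (left out, the last holds). Time passes only in rows, so rows that do not move let the fingers close. It gives the time, the measured TCP pose, the force and the opening at its end, in the units of the state.
- observe(): the state, without advancing time (a new reading comes with each control period).
- read_camera(name): name is "scene" or "top" or "wrist"; returns a dict with "frame" (384x512x3 uint8, red, green, blue), "vfov" (degrees; the focal length in pixels is half the picture's height over the tangent of half this angle, whatever the lens; pixels are square), "cx", "cy" (the principal point, pixels), "R" (3x3) and "t" (3): a world point X has camera coordinates R X + t; the wrist camera has in their place "T_tool_cam" (4x4, takes a point from camera to tool coordinates, whose origin is the TCP and whose axes are the tool frame's). Camera axes: x right, y down, z forward; pixel columns grow to the right and rows downward; lengths in m; the calibration is good to about 2 mm. A picture is of the moment at which its call begins: read the wrist's pose just before it. There is no depth.
- close_job(): hands the job in, once; it reports no verdict.
The state is a dict: "time_s": time; "joints": joint angles; "qvel": joint speeds; "joint_torque": joint torques, N m; "ee_pos": TCP position; "ee_rot": TCP orientation; "ft_force": force on the tool from outside, world axes, zero at the start; "wrist_torque": the same for the moment, N m; "opening": finger opening in m.
Only numpy, scipy, OpenCV 4.12 (cv2) and the standard library are available. Lean on these libraries where they do the work, as an engineer would, in place of code of your own. Each camera call takes 0.05 s, during which the arm holds its last target.

## Working session

There is one attempt and no reset: what is moved stays moved. The work goes in short steps, Python scripts to look and compute and a tool call to move; the robot and the scene stay as the last step left them, time stands still between calls to the robot, and variables do not carry over. Pictures are saved under pics/ and viewed, and the job is handed in when it is done.

Besides the shell and the picture viewer there is one more tool, called after "Emit:" as name(argument=value, ...), one argument or row to a line, values as JSON. apply_moves: Moves the arm, as the interface text tells. Its arguments: {"type":"object","properties":{"plan":{"type":"array","items":{"type":"object","properties":{"grip":{"type":"number"},"x":{"type":"number"},"y":{"type":"number"},"z":{"type":"number"},"twist":{"type":"number"}}}},"newtons":{"type":"number"}},"required":["plan"]}

```bash
mkdir -p pics; cat > h.py <<'E'
from cell import *
import numpy as np, cv2, pickle
def snap(n,fn):
    s=observe(); c=read_camera(n); c=dict(c); c['state']=s
    pickle.dump(c,open(f'pics/{fn}.pkl','wb'))
    cv2.imwrite(f'pics/{fn}.png',cv2.resize(c['frame'][:,:,::-1],None,fx=1.5,fy=1.5,interpolation=cv2.INTER_CUBIC))
    return c
def f(c): return 192/np.tan(np.radians(c['vfov'])/2)
def proj(c,X):
    p=np.asarray(c['R'])@np.asarray(X)+np.asarray(c['t']); return f(c)*p[0]/p[2]+c['cx'],f(c)*p[1]/p[2]+c['cy']
def ray(c,u,v,z):
    R=np.asarray(c['R']);o=-R.T@np.asarray(c['t']);d=R.T@np.array([(u-c['cx'])/f(c),(v-c['cy'])/f(c),1]);return o+d*(z-o[2])/d[2]
E
python3 - <<'E'
from h import *
for n in ['top','scene','wrist']:
    c=snap(n,n+'0'); print(n,c['vfov'],c['cx'],c['cy'],c.get('R'),c.get('t'),c.get('T_tool_cam'))
print(observe())
E
```

```text
top 52.72620120752677 257.91455902060454 194.7068743560843 [[-0.01444046 -0.99989449  0.00157247]
 [-0.99579002  0.01423877 -0.090551  ]
 [ 0.09051906 -0.00287345 -0.99589058]] [-0.02102135  0.64423054  1.13782033] None
scene 45.745370789354595 250.6972127424475 191.9206054449759 [[ 7.15585636e-02  9.97436379e-01 -2.02865368e-04]
 [ 5.29439868e-01 -3.81556993e-02 -8.47488979e-01]
 [-8.45324079e-01  6.05376889e-02 -5.30812952e-01]] [-0.03835957 -0.21251211  1.91806556] None
wrist 69.0905188050985 260.03042073802965 192.21622582472506 None None [[ 9.99999629e-01  1.17865425e-06  8.61275723e-04  3.81846968e-04]
 [-8.28495597e-04 -2.71947139e-01  9.62311835e-01 -1.34830867e-01]
 [ 2.35355702e-04 -9.62312191e-01 -2.71947037e-01  6.92849519e-02]
 [ 0.00000000e+00  0.00000000e+00  0.00000000e+00  1.00000000e+00]]
{'time_s': 0.15, 'joints': array([ 7.22737175e+01,  1.72096716e+01,  8.71712108e+01, -6.96252187e-04,
        7.56707900e+01, -3.81788399e+00]), 'qvel': array([ 0.01495735, -0.19177668, -0.15092097,  0.07159757, -0.00770503,
       -0.06031175]), 'joint_torque': array([-1.56860879e-04, -5.43660164e+01, -3.61886287e+01, -6.20812807e-05,
        3.18125902e-03,  2.75378500e-05]), 'ee_pos': array([0.1321769 , 0.53370968, 0.23884546]), 'ee_rot': array([-8.99972323e+01,  5.16027280e-02,  7.60917754e+01]), 'ft_force': array([ 0.05014503,  0.52163267, -0.11855646]), 'wrist_torque': array([ 0.04210641,  0.04226681, -0.04379252]), 'opening': 0.08510698896338909}
```

View pics/top0.png

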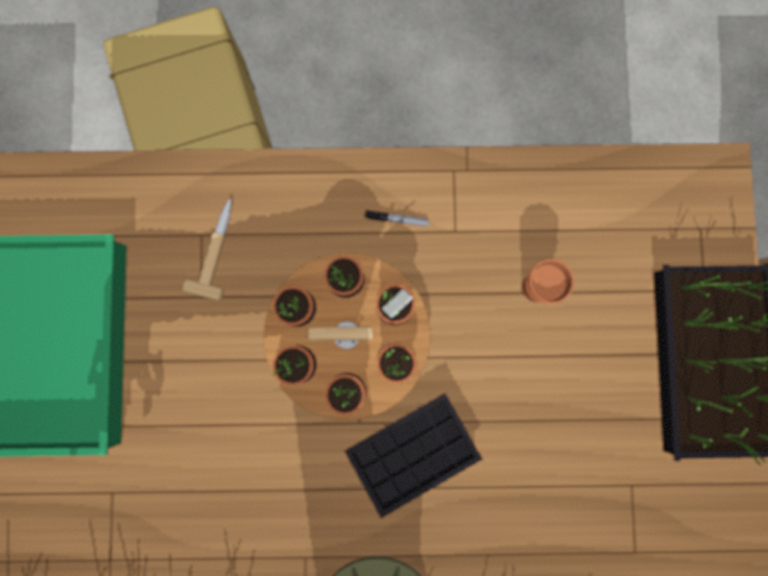

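View pics/scene0.png

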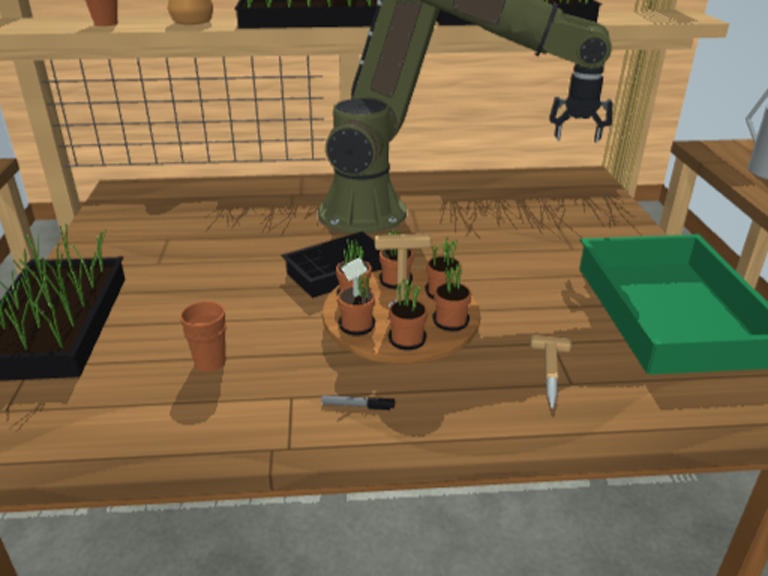

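View pics/wrist0.png

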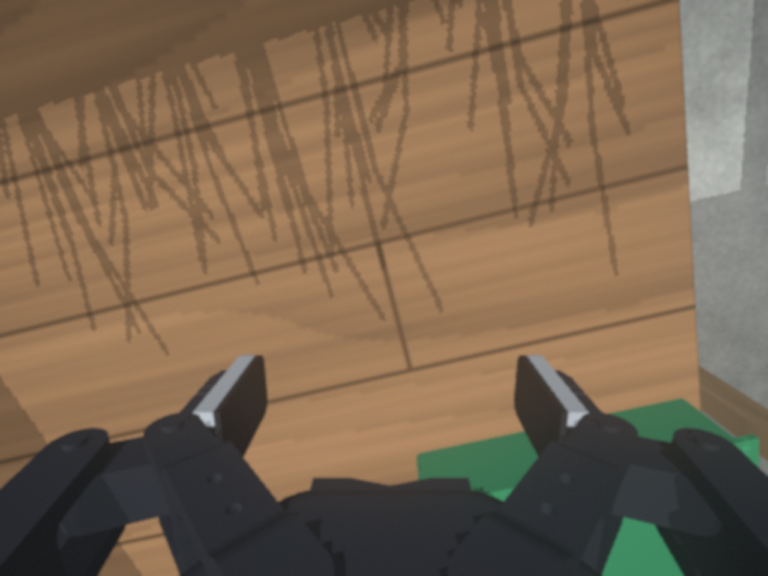

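```bash
python3 - <<'E'
from h import *
c=pickle.load(open('pics/top0.pkl','rb'))
im=c['frame'][160:350,165:335,::-1]
cv2.imwrite('pics/crop0.png',cv2.resize(im,None,fx=3.1,fy=3.1,interpolation=cv2.INTER_CUBIC))
E
```

```text
(no output)
```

View pics/crop0.png

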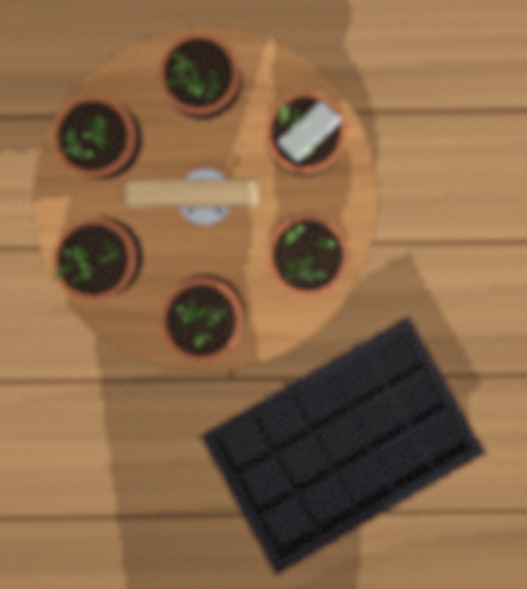

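```bash
python3 - <<'E'
from h import *
c=pickle.load(open('pics/top0.pkl','rb'))
g=lambda u,v,z: ray(c,(u+.5)/3.1-.5+165,(v+.5)/3.1-.5+160,z)
P=np.array([g(u,v,.117) for u,v in [(200,75),(306,134),(309,255),(203,318),(96,258),(95,137)]])
C=P.mean(0)
print('C',C)
for p in P: d=p-C; print(p,np.hypot(*d[:2]),np.degrees(np.arctan2(d[1],d[0])))
B=[g(125,194,.216),g(259,193,.216)];print(B,(B[0]+B[1])/2,np.linalg.norm(B[0]-B[1]), np.degrees(np.arctan2(*(B[0]-B[1])[1::-1])))
T=np.array([g(u,v,.05) for u,v in [(410,319),(484,452),(278,573),(204,437)]]);t=T.mean(0)
print(T,t,[np.linalg.norm(T[i]-T[i-1]) for i in range(4)])
d=t-C;print(np.hypot(*d[:2]),np.degrees(np.arctan2(d[1],d[0])))
e=T[1]-T[0]+T[2]-T[3];print('short side dir',np.degrees(np.arctan2(e[1],e[0])))
e=T[2]-T[1]+T[3]-T[0];print('long side dir-90',np.degrees(np.arctan2(e[1],e[0]))-90)
D=[g(u,v,.046) for u,v in [(34,200),(378,195),(205,28),(205,372)]];print(D)
from scipy.spatial.transform import Rotation as R
s=observe();M=R.from_euler('xyz',s['ee_rot'],degrees=True).as_matrix();print(M)
E
```

```text
C [0.55907557 0.04924835 0.117     ]
[0.66745154 0.04975868 0.117     ] 0.10837716276711565 0.26979952773002003
[ 0.61283825 -0.04485932  0.117     ] 0.10838209317943744 -60.261146163669096
[ 0.50505866 -0.0458314   0.117     ] 0.10935257166782617 -119.60186737130242
[0.45109708 0.04877747 0.117     ] 0.10797952457966592 -179.75014543738845
[0.50515384 0.14336829 0.117     ] 0.10847173234629003 119.80858717757526
[0.61285408 0.14427636 0.117     ] 0.10918997325362424 60.49349459706446
[array([0.55935102, 0.10419644, 0.216     ]), array([ 0.55859514, -0.00436697,  0.216     ])] [0.55897308 0.04991474 0.216     ] 0.10856603752680213 89.60107965067245
[[ 0.44190242 -0.14095105  0.05      ]
 [ 0.318613   -0.20692791  0.05      ]
 [ 0.2122652  -0.01378898  0.05      ]
 [ 0.33612227  0.05343759  0.05      ]] [ 0.32722572 -0.07705759  0.05      ] [np.float64(0.22130608414840722), np.float64(0.1398328480628834), np.float64(0.22048242277629074), np.float64(0.14092546372823986)]
0.26402186065374783 -151.41956981451756
short side dir -151.67686256143148
long side dir-90 28.695769650351338
[array([0.55858759, 0.2135596 , 0.046     ]), array([ 0.55861529, -0.11364378,  0.046     ]), array([0.72151094, 0.04965668, 0.046     ]), array([0.39519594, 0.05230049, 0.046     ])]
[[ 2.40367285e-01 -2.63372981e-04 -9.70681976e-01]
 [ 9.70681594e-01 -8.62621457e-04  2.40367425e-01]
 [-9.00637385e-04 -9.99999593e-01  4.83053272e-05]]
```

Emit:
apply_moves(
  plan=[
    {"y": -8, "twist": 9.5, "grip": 85},
    {"y": -8, "twist": 9.5},
    {"y": -8, "twist": 9.5},
    {"y": -8, "twist": 9.5},
    {"y": -8, "twist": 9.5},
    {"twist": 9.5},
    {"twist": 9.5},
    {"twist": 9.5},
  ],
  newtons=60,
)

```text
invalid input at $.plan[0]: expected keys grip, x, y, z, twist
```

Emit:
apply_moves(
  plan=[
    {"grip": 85, "x": 0, "y": -8, "z": 0, "twist": 9.5},
    {"grip": 85, "x": 0, "y": -8, "z": 0, "twist": 9.5},
    {"grip": 85, "x": 0, "y": -8, "z": 0, "twist": 9.5},
    {"grip": 85, "x": 0, "y": -8, "z": 0, "twist": 9.5},
    {"grip": 85, "x": 0, "y": -8, "z": 0, "twist": 9.5},
    {"grip": 85, "x": 0, "y": 0, "z": 0, "twist": 9.5},
    {"grip": 85, "x": 0, "y": 0, "z": 0, "twist": 9.5},
    {"grip": 85, "x": 0, "y": 0, "z": 0, "twist": 9.5},
  ],
  newtons=60,
)

```text
time_s: 1.15
ee_pos: [0.1322, 0.5338, 0.279]
ee_rot: [-90.0, 0.0, -0.2]
ft_force: [-1.0, 0.5, 0.2]
opening: 0.0851
```

Emit:
apply_moves(
  plan=[
    {"grip": 85, "x": 20, "y": 0, "z": -23, "twist": 0},
    {"grip": 85, "x": 36, "y": 0, "z": -41, "twist": 0},
    {"grip": 85, "x": 36, "y": 0, "z": -41, "twist": 0},
    {"grip": 85, "x": 36, "y": 0, "z": -41, "twist": 0},
    {"grip": 85, "x": 36, "y": 0, "z": -41, "twist": 0},
    {"grip": 85, "x": 36, "y": 0, "z": -41, "twist": 0},
    {"grip": 85, "x": 36, "y": 0, "z": -41, "twist": 0},
    {"grip": 85, "x": 36, "y": 0, "z": -41, "twist": 0},
  ],
)

```text
time_s: 2.15
ee_pos: [0.4056, 0.2227, 0.2793]
ee_rot: [-90.0, -0.0, 0.1]
ft_force: [0.4, 0.8, 0.4]
opening: 0.0852
```

Emit:
apply_moves(
  plan=[
    {"grip": 85, "x": 36, "y": 0, "z": -41, "twist": 0},
    {"grip": 85, "x": 36, "y": 0, "z": -41, "twist": 0},
    {"grip": 85, "x": 36, "y": 0, "z": -41, "twist": 0},
    {"grip": 85, "x": 30, "y": 0, "z": -34, "twist": 0},
    {"grip": 85, "x": 15, "y": 0, "z": -16, "twist": 0},
    {"grip": 85, "x": 0, "y": 0, "z": 0, "twist": 0},
  ],
)

```text
time_s: 2.9
ee_pos: [0.5583, 0.0506, 0.2786]
ee_rot: [-90.0, 0.1, -0.0]
ft_force: [0.9, -0.0, 0.0]
opening: 0.085
```

```bash
python3 - <<'E'
from h import *
snap('wrist','w1'); snap('top','t1');print(observe()['ee_pos'],observe()['ee_rot'],observe()['joints'])
E
```

```text
[0.55757517 0.051911   0.27901418] [-8.99931775e+01  3.93303008e-02  9.06331466e-02] [1.56821151e+00 1.69341583e+01 8.21700073e+01 7.93347581e-03
 8.09349759e+01 1.47632807e+00]
```

View pics/w1.png

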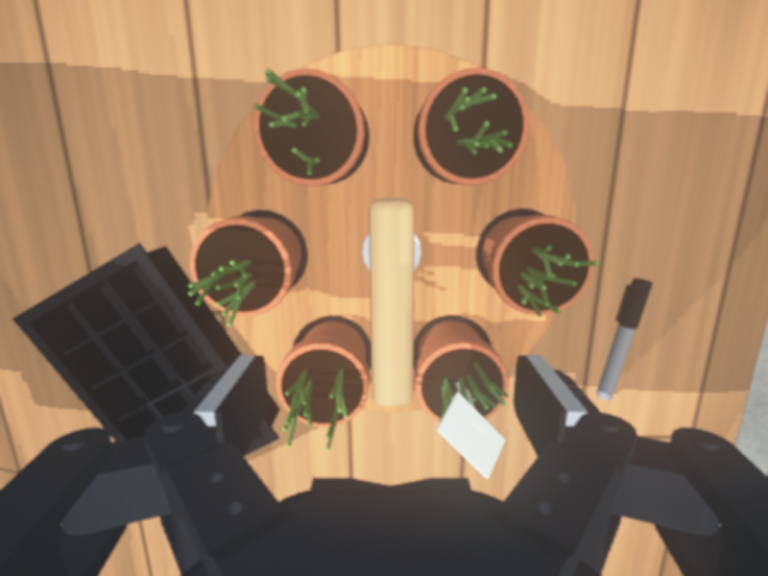

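```bash
cat >> h.py <<'E'
from scipy.spatial.transform import Rotation as Ro
def wcam(c):
    s=c['state'];M=Ro.from_euler('xyz',s['ee_rot'],degrees=True).as_matrix();T=np.asarray(c['T_tool_cam'])
    Rwc=M@T[:3,:3];o=M@T[:3,3]+s['ee_pos'];c['R']=Rwc.T;c['t']=-Rwc.T@o;return c
E
python3 - <<'E'
from h import *
c=wcam(pickle.load(open('pics/w1.pkl','rb')))
g=lambda u,v,z: ray(c,(u+.5)/1.5-.5,(v+.5)/1.5-.5,z)
a,b=g(391.5,200,.216),g(392.5,405,.216);print(a,b,(a+b)/2,np.linalg.norm(a-b),np.degrees(np.arctan2(*(b-a)[1::-1])))
P=np.array([g(u,v,.117) for u,v in [(311,127),(472,126),(543,266),(242,266),(323,387),(461,386)]])
print(P,P.mean(0));print(np.linalg.norm(P-P.mean(0),axis=1))
print((P[0]+P[5])/2,(P[1]+P[4])/2,(P[2]+P[3])/2)
for p in P: d=p-P.mean(0);print(np.degrees(np.arctan2(d[1],d[0])))
E
```

```text
[0.55861059 0.1068776  0.216     ] [ 5.59230643e-01 -1.84234605e-05  2.16000000e-01] [0.55892061 0.05342959 0.216     ] 0.10689781960063371 -89.66765555052893
[[ 0.50534012  0.14786752  0.117     ]
 [ 0.61218559  0.14848722  0.117     ]
 [ 0.66867636  0.05346084  0.117     ]
 [ 0.45044778  0.0534187   0.117     ]
 [ 0.50494286 -0.04418571  0.117     ]
 [ 0.61368031 -0.0432648   0.117     ]] [0.55921217 0.05263063 0.117     ]
[0.10941784 0.10952018 0.10946734 0.10876724 0.11098902 0.11028469]
[0.55951022 0.05230136 0.117     ] [0.55856422 0.05215075 0.117     ] [0.55956207 0.05343977 0.117     ]
119.49526365619464
61.07355422143499
0.4345413217997676
179.58485927595123
-119.27232192084303
-60.40363313437605
```

Emit:
apply_moves(
  plan=[
    {"grip": 85, "x": 1, "y": 10, "z": 0, "twist": 0},
    {"grip": 85, "x": 0, "y": 16, "z": 0, "twist": 0},
    {"grip": 85, "x": 0, "y": 16, "z": 0, "twist": 0},
    {"grip": 85, "x": 0, "y": 16, "z": 0, "twist": 0},
    {"grip": 85, "x": 0, "y": 16, "z": 0, "twist": 0},
    {"grip": 85, "x": 0, "y": 12, "z": 0, "twist": 0},
    {"grip": 60, "x": 0, "y": 0, "z": 0, "twist": 0},
    {"grip": 40, "x": 0, "y": 0, "z": 0, "twist": 0},
  ],
)

```text
time_s: 4.0
ee_pos: [0.5592, 0.0515, 0.1938]
ee_rot: [-90.0, -0.0, 0.1]
ft_force: [-0.7, 0.8, 0.0]
opening: 0.0511
```

```bash
python3 - <<'E'
from h import *
snap('wrist','w2');print(observe()['ee_pos'],observe()['opening'])
E
```

```text
[0.55927502 0.05152721 0.19389623] 0.04360808623115402
```

View pics/w2.png

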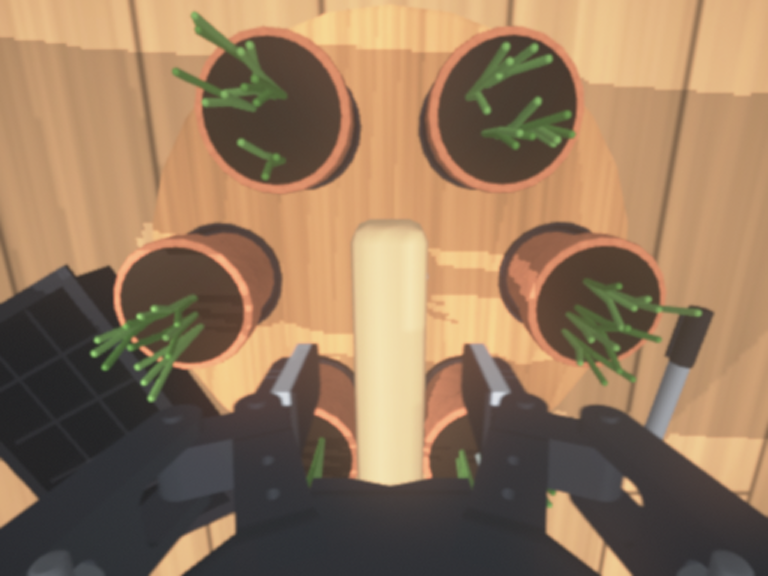

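The fingers straddle the bar, centred on it (bar at about x=390, pads at 300 and 480). I'll close them now.

Emit:
apply_moves(
  plan=[
    {"grip": 30, "x": 0, "y": 0, "z": 0, "twist": 0},
    {"grip": 22, "x": 0, "y": 0, "z": 0, "twist": 0},
    {"grip": 16, "x": 0, "y": 0, "z": 0, "twist": 0},
    {"grip": 10, "x": 0, "y": 0, "z": 0, "twist": 0},
    {"grip": 10, "x": 0, "y": 0, "z": 0, "twist": 0},
  ],
  newtons=60,
)

```text
time_s: 4.68
ee_pos: [0.559, 0.0515, 0.1937]
ee_rot: [-90.0, -0.0, 0.1]
ft_force: [-2.4, -0.3, 5.9]
opening: 0.0214
```

Emit:
apply_moves(
  plan=[
    {"grip": 10, "x": 0, "y": 0, "z": 0, "twist": 0.5},
    {"grip": 10, "x": 0, "y": 0, "z": 0, "twist": 1},
    {"grip": 10, "x": 0, "y": 0, "z": 0, "twist": 1.5},
    {"grip": 10, "x": 0, "y": 0, "z": 0, "twist": 2},
    {"grip": 10, "x": 0, "y": 0, "z": 0, "twist": 2},
    {"grip": 10, "x": 0, "y": 0, "z": 0, "twist": 1.5},
    {"grip": 10, "x": 0, "y": 0, "z": 0, "twist": 1},
    {"grip": 10, "x": 0, "y": 0, "z": 0, "twist": 0.5},
  ],
)

```text
time_s: 5.68
ee_pos: [0.5591, 0.0515, 0.1938]
ee_rot: [-90.0, -0.0, -9.9]
ft_force: [-1.3, 0.6, 4.7]
opening: 0.021
```

```bash
python3 - <<'E'
from h import *
snap('top','t2');s=observe();print({k:s[k] for k in ('ee_pos','ee_rot','ft_force','wrist_torque','opening','joints')})
E
```

```text
{'ee_pos': array([0.55907091, 0.05150554, 0.19375108]), 'ee_rot': array([-8.99956720e+01, -3.34490811e-02, -9.95428916e+00]), 'ft_force': array([-2.57088655, -1.22959516,  4.93237903]), 'wrist_torque': array([ 0.021477  ,  0.43648661, -0.11969868]), 'opening': 0.021134090098987656, 'joints': array([ 1.52690811e+00,  2.09174694e+01,  8.84365949e+01, -2.56175988e-03,
        7.06122945e+01,  1.14820457e+01])}
```

View pics/t2.png

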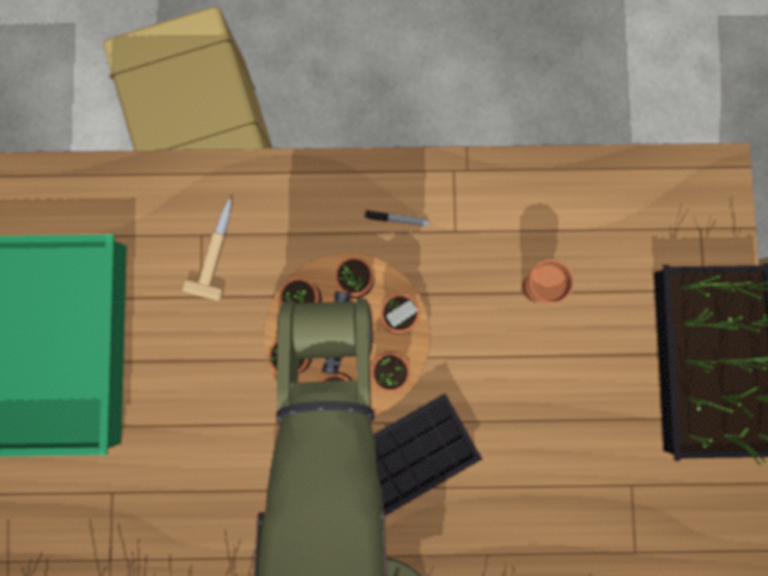

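Emit:
apply_moves(
  plan=[
    {"grip": 10, "x": 0, "y": 0, "z": 0, "twist": 1},
    {"grip": 10, "x": 0, "y": 0, "z": 0, "twist": 2},
    {"grip": 10, "x": 0, "y": 0, "z": 0, "twist": 2.5},
    {"grip": 10, "x": 0, "y": 0, "z": 0, "twist": 3},
    {"grip": 10, "x": 0, "y": 0, "z": 0, "twist": 3},
    {"grip": 10, "x": 0, "y": 0, "z": 0, "twist": 3},
    {"grip": 10, "x": 0, "y": 0, "z": 0, "twist": 3},
    {"grip": 10, "x": 0, "y": 0, "z": 0, "twist": 3},
  ],
)

```text
time_s: 6.72
ee_pos: [0.5592, 0.0515, 0.1938]
ee_rot: [-90.0, -0.1, -30.5]
ft_force: [-0.7, -1.5, 5.1]
opening: 0.021
```

Emit:
apply_moves(
  plan=[
    {"grip": 10, "x": 0, "y": 0, "z": 0, "twist": 3},
    {"grip": 10, "x": 0, "y": 0, "z": 0, "twist": 3},
    {"grip": 10, "x": 0, "y": 0, "z": 0, "twist": 3},
    {"grip": 10, "x": 0, "y": 0, "z": 0, "twist": 3},
    {"grip": 10, "x": 0, "y": 0, "z": 0, "twist": 3},
    {"grip": 10, "x": 0, "y": 0, "z": 0, "twist": 3},
    {"grip": 10, "x": 0, "y": 0, "z": 0, "twist": 3},
    {"grip": 10, "x": 0, "y": 0, "z": 0, "twist": 3},
  ],
)

```text
time_s: 7.72
ee_pos: [0.5594, 0.0513, 0.1937]
ee_rot: [-89.9, -0.1, -54.5]
ft_force: [1.3, -1.9, 3.4]
opening: 0.0211
```

Emit:
apply_moves(
  plan=[
    {"grip": 10, "x": 0, "y": 0, "z": 0, "twist": 3},
    {"grip": 10, "x": 0, "y": 0, "z": 0, "twist": 3},
    {"grip": 10, "x": 0, "y": 0, "z": 0, "twist": 3},
    {"grip": 10, "x": 0, "y": 0, "z": 0, "twist": 3},
    {"grip": 10, "x": 0, "y": 0, "z": 0, "twist": 3},
    {"grip": 10, "x": 0, "y": 0, "z": 0, "twist": 3},
    {"grip": 10, "x": 0, "y": 0, "z": 0, "twist": 3},
    {"grip": 10, "x": 0, "y": 0, "z": 0, "twist": 3},
  ],
)

```text
time_s: 8.72
ee_pos: [0.5595, 0.0511, 0.1938]
ee_rot: [-89.9, -0.1, -78.5]
ft_force: [2.1, -3.9, 3.0]
opening: 0.0212
```

Emit:
apply_moves(
  plan=[
    {"grip": 10, "x": 0, "y": 0, "z": 0, "twist": 3},
    {"grip": 10, "x": 0, "y": 0, "z": 0, "twist": 2.5},
    {"grip": 10, "x": 0, "y": 0, "z": 0, "twist": 2},
    {"grip": 10, "x": 0, "y": 0, "z": 0, "twist": 2},
    {"grip": 10, "x": 0, "y": 0, "z": 0, "twist": 1.5},
    {"grip": 10, "x": 0, "y": 0, "z": 0, "twist": 1},
    {"grip": 10, "x": 0, "y": 0, "z": 0, "twist": 0.5},
    {"grip": 10, "x": 0, "y": 0, "z": 0, "twist": 0},
  ],
)

```text
time_s: 9.72
ee_pos: [0.5595, 0.051, 0.1938]
ee_rot: [-89.9, -0.0, -90.9]
ft_force: [3.1, -4.6, 3.7]
opening: 0.021
```

```bash
python3 - <<'E'
from h import *
for n in ['top','wrist','scene']: c=snap(n,n+'3')
s=observe();print({k:s[k] for k in ('ee_pos','ee_rot','ft_force','wrist_torque','opening','joints')})
c=pickle.load(open('pics/top3.pkl','rb'))
cv2.imwrite('pics/crop3.png',cv2.resize(c['frame'][160:350,165:335,::-1],None,fx=3.1,fy=3.1,interpolation=cv2.INTER_CUBIC))
E
```

```text
{'ee_pos': array([0.55947948, 0.05103771, 0.19374627]), 'ee_rot': array([-8.99049456e+01, -3.82459902e-02, -9.09404023e+01]), 'ft_force': array([ 3.25475028, -5.42301082,  4.16358224]), 'wrist_torque': array([-0.71477769, -0.34094663, -0.06196117]), 'opening': 0.021225914620850894, 'joints': array([ 1.49482617e+00,  2.09336248e+01,  8.84151718e+01, -4.48051270e-02,
        7.05578653e+01,  9.24500759e+01])}
```

View pics/wrist3.png

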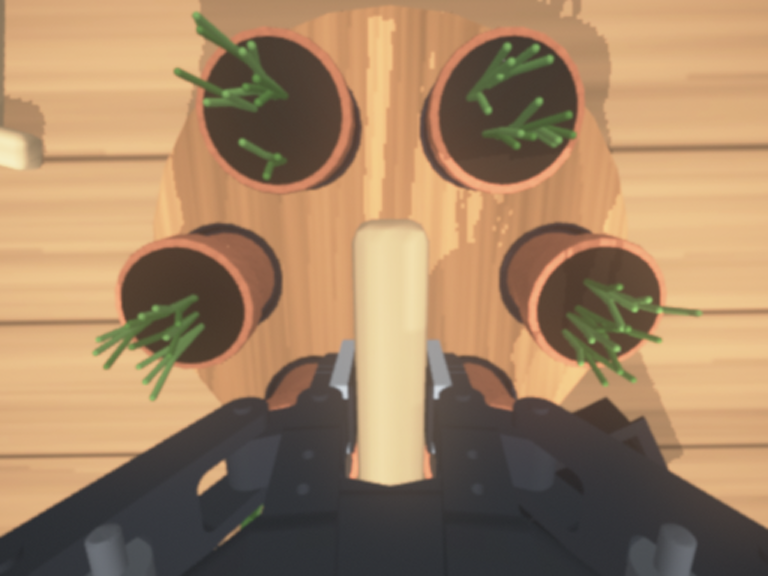

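View pics/crop3.png

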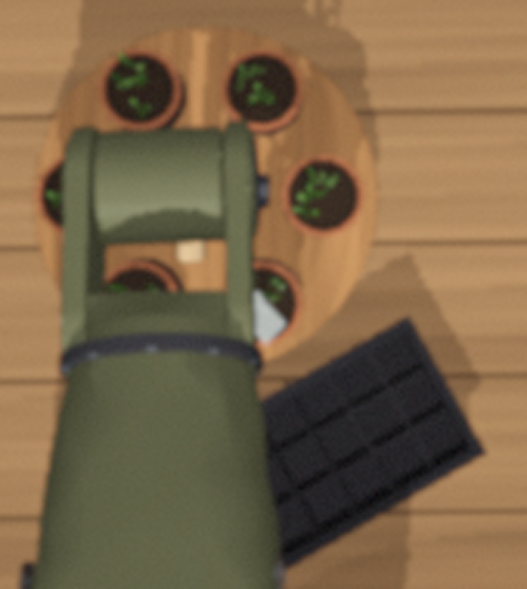

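View pics/scene3.png

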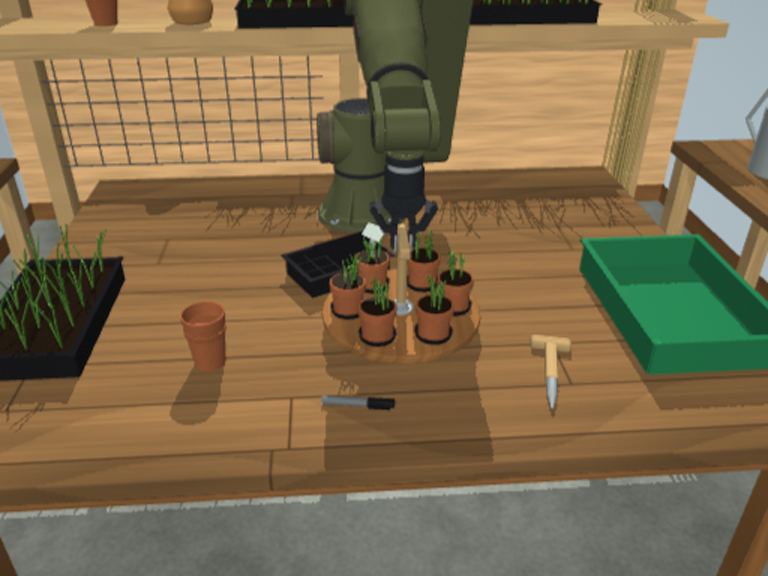

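```bash
python3 - <<'E'
from h import *
c=pickle.load(open('pics/top0.pkl','rb'))
c3=pickle.load(open('pics/top3.pkl','rb'))
g=lambda u,v,z: ray(c,(u+.5)/3.1-.5+165,(v+.5)/3.1-.5+160,z)
C=np.array([.559,.0493])
for u,v in [(141.5,90.5),(262.5,91),(324,195.5)]:
    d=g(u,v,.117)[:2]-C;print(np.hypot(*d),np.degrees(np.arctan2(d[1],d[0])))
h=c['frame'].max(2).astype(int)
m=(h<75).astype(np.uint8);m[:255]=0;m[350:]=0;m[:,:225]=0;m[:,330:]=0
n,l,st,ce=cv2.connectedComponentsWithStats(m);k=1+np.argmax(st[1:,4]);print(st[k])
ys,xs=np.where(l==k);W=np.array([ray(c,x,y,.05)[:2] for x,y in zip(xs,ys)])
r=cv2.minAreaRect((W*1000).astype(np.float32));print(r)
t=np.array(r[0])/1000;d=t-C;print(np.hypot(*d),np.degrees(np.arctan2(d[1],d[0])))
o=-np.asarray(c['R']).T@c['t'];print('cam',o)
# model outline prediction: hull of rim box top/bottom, fit pose
from scipy.optimize import minimize
def mask(p):
    a=p[2];R2=np.array([[np.cos(a),-np.sin(a)],[np.sin(a),np.cos(a)]])
    pts=[]
    for sx in(-1,1):
        for sy in(-1,1):
            for z,s in((.05,1),(0,p[3])):
                q=R2@np.array([sx*.073*s,sy*.113*s])+p[:2];pts.append(proj(c,[*q,z]))
    hull=cv2.convexHull(np.array(pts,np.float32))[:,0]
    M=np.zeros((384*4,512*4),np.uint8);cv2.fillPoly(M,[np.round((hull+.5)*4*16-8).astype(np.int32)],1,shift=4)
    return M
big=cv2.resize((l==k).astype(np.float32),None,fx=4,fy=4,interpolation=cv2.INTER_LINEAR)>.5
cost=lambda p:(mask([*p,.9])!=big).sum()
best=minimize(cost,[t[0],t[1],np.radians(-151.5)],method='Nelder-Mead',options=dict(initial_simplex=[[t[0],t[1],-2.644],[t[0]+.004,t[1],-2.644],[t[0],t[1]+.004,-2.644],[t[0],t[1],-2.61]]))
p=best.x;d=p[:2]-C;print(p,best.fun,big.sum(),np.degrees(p[2]),np.hypot(*d),np.degrees(np.arctan2(d[1],d[0])))
E
```

```text
0.10901457457336963 29.19418696570852
0.1085118270845086 -30.84772826751537
0.10936871233395068 -90.73306738918998
[ 231  264   89   81 3838]
((328.1023864746094, -75.32026672363281), (142.90945434570312, 222.43739318847656), 28.87504768371582)
0.26238124706234256 -151.64333631755434
cam [ 0.53822037 -0.02692272  1.19151332]
[ 0.32700092 -0.07383789 -2.64538278] 3635.0 61404 -151.5692685106265 0.2626528348500683 -152.04202982090172
```

Emit:
apply_moves(
  plan=[
    {"grip": 10, "x": 0, "y": 0, "z": 0, "twist": 0.4},
    {"grip": 10, "x": 0, "y": 0, "z": 0, "twist": 0.4},
    {"grip": 10, "x": 0, "y": 0, "z": 0, "twist": 0},
    {"grip": 10, "x": 0, "y": 0, "z": 0, "twist": 0},
    {"grip": 10, "x": 0, "y": 0, "z": 0, "twist": 0},
    {"grip": 10, "x": 0, "y": 0, "z": 0, "twist": 0},
  ],
)

```text
time_s: 10.62
ee_pos: [0.5595, 0.051, 0.1938]
ee_rot: [-89.9, -0.0, -91.7]
ft_force: [2.3, -5.4, 4.4]
opening: 0.0212
```

```bash
python3 - <<'E'
from h import *
c=snap('top','top4')
cv2.imwrite('pics/crop4.png',cv2.resize(c['frame'][160:350,165:335,::-1],None,fx=3.1,fy=3.1,interpolation=cv2.INTER_CUBIC))
s=observe();print({k:s[k] for k in ('time_s','ee_pos','ee_rot','ft_force','qvel','opening')})
E
```

```text
{'time_s': 10.675, 'ee_pos': array([0.55949805, 0.05103096, 0.19376383]), 'ee_rot': array([-8.99004631e+01, -3.68372766e-02, -9.17440755e+01]), 'ft_force': array([ 3.73233817, -4.74115782,  3.65731123]), 'qvel': array([ 0.02317715,  0.08569958, -0.01644055, -0.00355479,  0.01114919,
        0.00430043]), 'opening': 0.021304992947030227}
```

View pics/crop4.png

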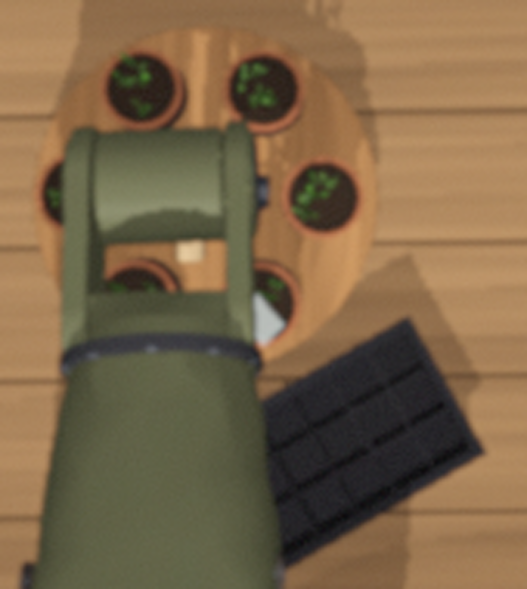

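The labelled pot, partly hidden at about (268,303), faces the tray. The visible pots are upright, the arm is still and the grip holds at 21 mm, so I'm handing the job in.

```bash
python3 -c "
from h import *
print(close_job())"
```

```text
the job is handed in; nothing more can be done
None
```

I gripped the T-handle from above at 60 N and turned the deck about 91.8° clockwise. The labelled pot now stands facing the middle of the tray. I handed the job in at about 10.7 s with the gripper still closed on the handle.

- **Aim:** Before the last 0.8° twist, the visible pots in the top camera put the labelled pot at about −150.8°, so it should now be at about −151.6°. That comes from adding the twist to that reading; I did not measure the pots again afterwards. My estimates of the tray's direction ran from −151.4° to −152.0°.
- **Hold:** In the last reading the opening was 21 mm on the 22 mm bar. The arm was still, and the wrist force was about 7 N.
- **Pots and bench:** The scene picture taken before the last 0.8° twist shows all six pots upright and the other bench items where they were. In the final top view the arm hides some pots, including part of the labelled one; those I could see were upright.
- **Disagreement:** The top and wrist cameras differed by about 3 mm on where the turning axis lies in y. I used a value between them, and the side force while turning stayed around 6 N or less.

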